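Index a block under the drill guide

TASK

Lay the small pine offcut flat in the nest of the indexing table, then turn the table until its notch clicks in with the nest and the block right under the drill guide. Leave the block lying in the nest, and do not disturb the tape measure or the tin of nails.

Things in the scene. Friction and masses are not known exactly. Their poses are not given: they have to be found in the camera images.
- block_center (a point): Centre of the loose pine offcut, a plain wooden block 45 x 90 x 45 mm (x, y, z), 0.06 to 0.12 kg, that starts lying flat on the bench to the left of the indexing table. Its y axis runs along the 90 mm length; z is up, so the centre starts 22.5 mm above the bench.
- index_base: Fixed grey base of the indexing table, bolted to the bench; origin on the bench top (z = 0) on the vertical turning axis. Its -x side is the front, towards the robot. A round grey metal disc (244 mm diameter, its top 66 mm above the bench) turns on it. The drill guide stands on its -y side (right), a spring roller on a bracket, 82 mm high, behind the disc on its +x side.
- index_disc (a joint): Turning angle of the disc, rad, growing counter-clockwise seen from above. 0: nest points to the base's -x (front); +1.571: nest under the drill guide, roller in its notch. Starts between -0.5 and 0.4. It turns with little friction (0.05 N m) between -1.9 and 1.9 and stays where it is left. A second, wrong notch lies at -1.571.
- roller (a point): The spring roller of the detent, fixed place at the disc's rim on the base's +x side, 60 mm above the bench. It drops between two pins on the rim (the notch). It begins to climb the first pin about 0.16 rad before the notch; getting over takes up to about 0.65 N m (some 7 N at the knob). Within 0.06 rad of the notch it draws the disc in and holds it.
- nest (a point): Centre of the nest's floor on the disc, 70 mm above the bench, 75 mm from the turning axis. The nest is a dark steel pocket, 55 mm (its x, radial) by 100 mm (its y, tangential) inside, with four L-shaped corner stops 4.5 mm thick, 9 mm above the floor; in the middle of each long side a 65 mm gap is left for the fingers. z is up; the axes turn with the disc.
- drill_point (a point): Point below the drill guide's bushing, at nest floor height (70 mm), 75 mm from the turning axis: here the nest's centre must come. Fixed to the base. The bushing (30 mm diameter) ends 135 mm above the bench, 20 mm over a block in the nest; its arm, 140 to 158 mm above the bench, runs outward to a column 175 mm tall, 155 mm from the turning axis.
- knob (a point): Centre of the black knob that turns the disc: upright, 24 mm diameter, 31 mm high (98 to 129 mm above the bench, this point at 114 mm), on a 12 mm steel post fixed to the disc, 92 mm from the turning axis, 105 degrees clockwise (seen from above) from the nest. It can be gripped from above or pushed; it does not turn on its post.
- tape_measure: Bystander: yellow pocket tape measure, 64 x 95 x 33 mm, on the bench in front to the right; origin at the centre of its underside.
- nail_tin: Bystander: open round tin of nails, 76 mm diameter, 51 mm high, to the left behind the indexing table; origin at the centre of its underside.
Mind the look-alikes: they are no part of the job. Leave any purple look-alike of the part that bears block_center alone.

How it is judged:
On the way:
1. the block lies flat in the nest, before the nest is under the drill guide (x of block_center in the frame of nest between -0.008 and 0.008 m and y of block_center in the frame of nest between -0.008 and 0.008 m and z of block_center in the frame of nest between 0.018 and 0.027 m and horizontal distance between nest and drill_point above 0.03 m), for 0.2 s.
At the end, for the whole second after the job is handed in: The block lies flat on the nest's floor between the corner stops (its centre within 8 mm of the nest's centre each way and 18 to 27 mm above the floor); the disc is at rest in its notch with the nest's centre within 5 mm of the point under the drill guide (x of block_center in the frame of nest between -0.008 and 0.008 m and y of block_center in the frame of nest between -0.008 and 0.008 m and z of block_center in the frame of nest between 0.018 and 0.027 m and horizontal distance between nest and drill_point below 0.005 m and velocity of joint index_disc between -0.03 and 0.03 rad/s); the robot touches nothing.
It fails at once if the tape measure is moved by more than 30 mm (distance of tape_measure from where it was at the start of the episode above 0.03 m).
It fails at once if the tin of nails is moved by more than 30 mm (distance of nail_tin from where it was at the start of the episode above 0.03 m).
It also fails if it takes over 54 s, if anything falls off the work surface, if the arm or the gripper's body presses on something with over 40 N, if the wrist force passes 120 N, or if a joint passes its speed limit or range.

ROBOT

A 6-joint arm with a two-finger parallel gripper is mounted at the origin on a cart in front of the work surface, level with it; the furniture and walls round the work are solid. World frame = base frame: x ahead of the robot, y to its left, z up, the work surface at z = 0. Lengths are in m, angles in rad, forces in N, time in s.
With the tool pointing down it reaches from about 0.375 to 0.9 m from the base axis. Payload 3.1 kg.
Tool frame: the origin (TCP) lies on the centre line of the jaws, within the pads' length; the fingertips stand robot.nose_length ahead of it and the grasp point (between the pads) lies 6 mm ahead of it (robot.nose_length is the distance from the TCP to the fingertips, in m); z points along the fingers, y is the line along which they close (so a half turn about z gives the same grasp; the last joint's range is limited). The gripper opens to 87 mm and grips with 3 to 60 N. Pads are 19 mm wide; open, the fingers measure 117 mm over their backs; the gripper's body (75 mm by 190 mm) begins 51 mm behind the grasp point.
Start: joints at [-1.353, 0.527, 1.433, -0, 1.181, -0.178], TCP at [0.242, -0.576, 0.248] pointing down, gripper open.
Joint ranges: [-3.08, 3.08], [-0.75, 2.2], [0.22, 2.44], [-1.43, 4.57], [0, 2.65], [-2.85, 2.85]. Speed limits (rad/s): [2.79, 2.79, 3.14, 3.14, 3.14, 3.14].

INTERFACE

Orientations are given as a unit quaternion [x, y, z, w].
In Python, from rig import robot gives the robot as it stands.
- The arm moves only by the shell command python3 -m crank 'ROWS' [FORCE]. ROWS is JSON, one flat list of numbers, 7 for each row, row after row: the shift along the tool's x, y, z in mm, then the turn, a rotation vector about the tool's x, y, z in degrees, then the closure in counts, from 0 (fully open) to 255 (shut). In form: [x, y, z, ax, ay, az, fingers, x, y, z, ax, ay, az, fingers, ...]. A call has exactly 5 rows; each row is the pose to reach, as a shift and turn from the pose commanded when the call began, along the tool's axes at that moment; what a row does not reach only later rows make up. A row lasts 1/12 s, in which the tool goes at most 41.7 mm and 7.16 degrees, less where a joint would pass 70% of its speed; a pose out of reach is approached as far as the arm can. A call with a gripper value outside its range is refused whole. The fingers move at their own pace and stop on an object; FORCE is the grip in N (left out, the last holds). Time passes only in rows, so rows that repeat a pose let the fingers close, or fill a call up. It gives the time, the measured TCP pose, the force, the opening and the grip force at its end, in the units of the state.
- robot.get_obs(): the state, without advancing time (a new reading comes with each control period).
- robot.camera(name): name is "side" or "top" or "wrist"; returns a dict with "pixels" (400x640x3 uint8, red, green, blue), "intrinsics" (3x3 intrinsics, pixels), "extrinsics" (4x4, takes a point from camera to world coordinates); the wrist camera has in their place "mount" (4x4, takes a point from camera to tool coordinates, whose origin is the TCP and whose axes are the flange's). Camera axes: x right, y down, z forward; pixel columns grow to the right and rows downward; lengths in m; the calibration is good to about 2 mm. A picture is of the moment at which its call begins: read the wrist's pose just before it. There is no depth.
- robot.hand_in(): hands the job in; it is judged then, once.
The state is a dict: "time": time; "q": joint angles; "joint_velocities": joint speeds; "joint_torque": joint torques, N m; "position": TCP position; "tool_rot": TCP orientation; "ft_force": force on the tool from outside, world axes, zero at the start; "moment": the same for the moment, N m; "grip_width": finger opening in m; "grip_force": force on a finger pad.
Only numpy, scipy, OpenCV 4.12 (cv2) and the standard library are available. Lean on these libraries where they do the work, as an engineer would, in place of code of your own. Each camera call takes 0.05 s, during which the arm holds its last target. There are 200 camera calls.

## Working session

There is one attempt and no reset: what is moved stays moved. The work goes in short steps, Python scripts to look and compute and a shell command to move; the robot and the scene stay as the last step left them, time stands still between calls to the robot, and variables do not carry over. Pictures are saved under pics/ and viewed, at most 10 in all, crops included, and the job is handed in when it is done.

```bash
mkdir -p pics
cat > h.py <<'E'
import numpy as np, cv2
from rig import robot
from scipy.spatial.transform import Rotation as R
def snap(name,fn,crop=None,s=1):
    o=robot.get_obs(); c=robot.camera(name); im=c["pixels"][...,::-1]
    np.savez('pics/'+fn+'.npz',K=c["intrinsics"],E=c["extrinsics"] if "extrinsics" in c else T(o)@c["mount"])
    if crop: x0,y0,x1,y1=crop; im=im[y0:y1,x0:x1]
    im=cv2.resize(im,None,fx=s,fy=s,interpolation=cv2.INTER_CUBIC); cv2.imwrite('pics/'+fn+'.png',im)
def T(o):
    M=np.eye(4); M[:3,:3]=R.from_quat(o["tool_rot"]).as_matrix(); M[:3,3]=o["position"]; return M
def ray(fn,u,v,z):
    d=np.load('pics/'+fn+'.npz'); K,E=d['K'],d['E']
    r=E[:3,:3]@np.linalg.solve(K,[u,v,1]); p=E[:3,3]; return p+r*(z-p[2])/r[2]
def proj(fn,P):
    d=np.load('pics/'+fn+'.npz'); K,E=d['K'],d['E']
    q=K@(E[:3,:3].T@(np.array(P)-E[:3,3])); return q[:2]/q[2]
def delta(p,yaw=None):
    """tool-frame shift mm to world p; turn deg for tool y axis yaw"""
    o=robot.get_obs(); M=T(o); print('shift',np.round(1000*M[:3,:3].T@(np.array(p)-M[:3,3]),1),'toolY yaw',np.round(np.degrees(np.arctan2(M[1,1],M[0,1])),1))
E
python3 - <<'E'
from h import *
snap('top','t0',s=1.25); snap('side','s0',s=1.25)
o=robot.get_obs(); print({k:np.round(v,3) for k,v in o.items()}, robot.nose_length); print(np.round(T(o),3)); print(np.load('pics/t0.npz')['E'].round(3))
E
```

```text
{'time': np.float64(0.1), 'q': array([-1.353,  0.528,  1.434, -0.   ,  1.181, -0.179]), 'joint_velocities': array([-0.001, -0.004, -0.002,  0.002,  0.002, -0.001]), 'joint_torque': array([  0.   , -44.099, -17.715,   0.063,   0.053,  -0.   ]), 'position': array([ 0.241, -0.576,  0.247]), 'tool_rot': array([ 0.98 ,  0.197, -0.   , -0.001]), 'ft_force': array([-0.166,  0.152, -0.144]), 'moment': array([-0.008, -0.024,  0.011]), 'grip_force': np.float64(0.0), 'grip_width': np.float64(0.087)} 0.025
[[ 0.922  0.387 -0.     0.241]
 [ 0.387 -0.922  0.002 -0.576]
 [ 0.    -0.002 -1.     0.247]
 [ 0.     0.     0.     1.   ]]
[[ 1.300e-02 -9.850e-01  1.710e-01  4.030e-01]
 [-1.000e+00 -1.300e-02 -1.000e-03  1.460e-01]
 [ 3.000e-03 -1.710e-01 -9.850e-01  1.047e+00]
 [ 0.000e+00  0.000e+00  0.000e+00  1.000e+00]]
```

View pics/t0.png

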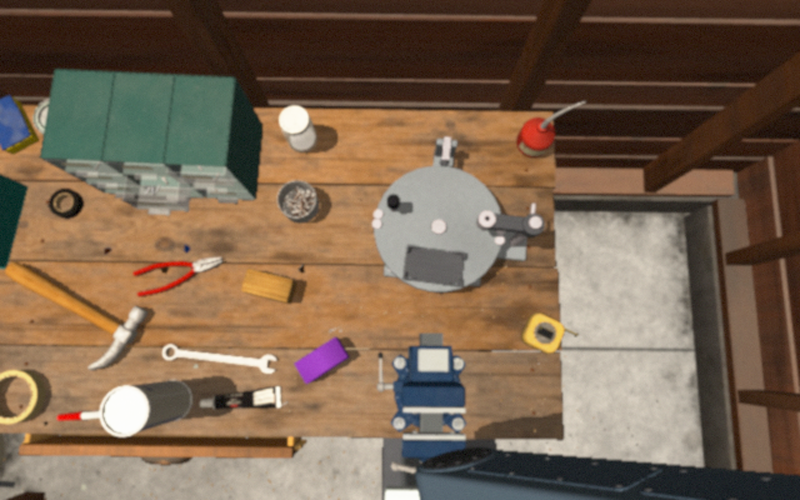

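View pics/s0.png

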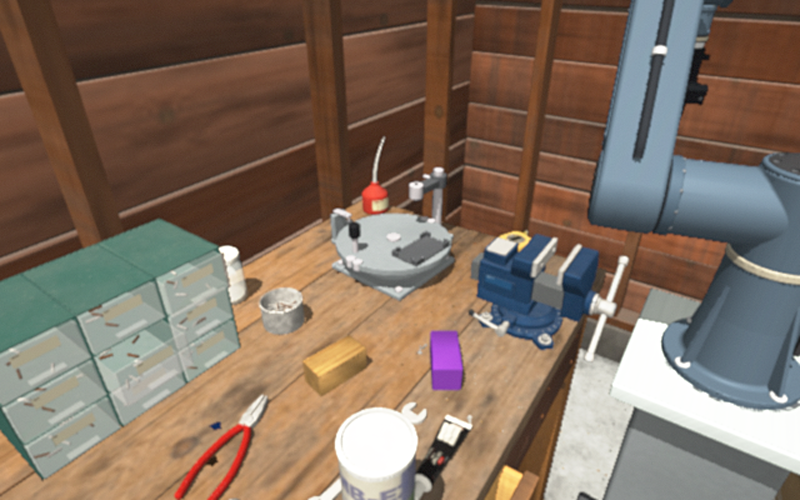

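The top view shows the pine block at about (268,286), the nest at (435,265), the knob at (393,202), the disc hub at (438,227) and the purple look-alike at (322,360). I'll enlarge the middle.

Run:
```python
from h import *
snap('top','t1',crop=(180,125,440,285),s=3)
```

```text
(no output)
```

View pics/t1.png

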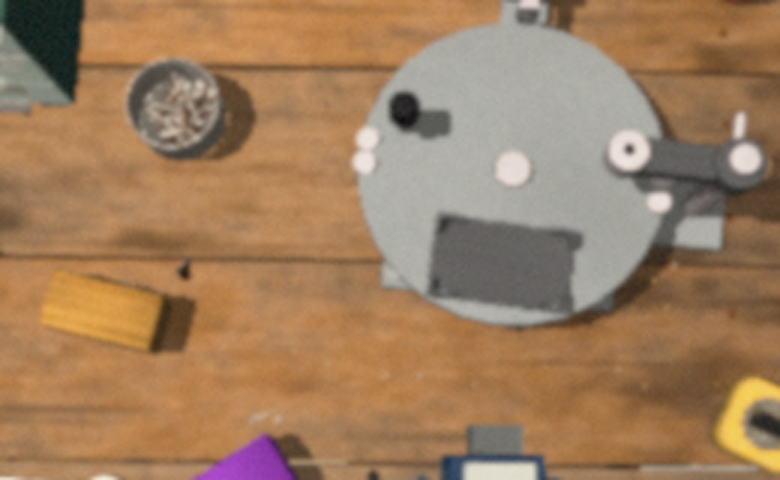

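The crop shows the block's top face with corners near (58,271), (160,291), (150,350) and (42,326). The nest is centred at about (505,263), the knob top is at (404,109), and the disc rim spans 358–664 by 24–325.

Run:
```python
from h import *
f=lambda u,v,z: ray('t1',180+(u+.5)/3-.5,125+(v+.5)/3-.5,z)
b=[f(u,v,.045) for u,v in[(58,271),(160,291),(150,350),(42,326)]]
print('block',np.round(b,4),np.mean(b,0))
print('axis from rim',[f(u,v,.066).round(4) for u,v in[(358,174),(664,174),(511,24),(511,325)]])
n=[f(u,v,.079) for u,v in[(441,214),(580,233),(570,310),(430,293)]]
print('nest',np.round(n,4),np.mean(n,0)); k=f(404,109,.129);print('knob',k)
print('bushing',f(629,151,.165)); print('hub',f(512,168,.075)); print('roller',f(530,14,.08)); print('tape',f(758,420,.033),'tin',f(175,108,.05))
print('purple corner',f(265,437,.045))
```

```text
block [[0.5512 0.4237 0.045 ]
 [0.5363 0.3424 0.045 ]
 [0.4897 0.3481 0.045 ]
 [0.5074 0.4336 0.045 ]] [0.52114568 0.38693538 0.045     ]
axis from rim [array([0.628 , 0.1874, 0.066 ]), array([ 0.6313, -0.0527,  0.066 ]), array([0.7528, 0.0673, 0.066 ]), array([0.5107, 0.0674, 0.066 ])]
nest [[0.5944 0.1223 0.079 ]
 [0.5809 0.0154 0.079 ]
 [0.5213 0.0236 0.079 ]
 [0.5329 0.1302 0.079 ]] [0.55739031 0.07288469 0.079     ]
knob [0.66334767 0.15163322 0.129     ]
bushing [ 0.62457718 -0.00828338  0.165     ]
hub [0.63237266 0.06732005 0.075     ]
roller [0.75626367 0.05341172 0.08      ]
tape [ 0.44199596 -0.12911234  0.033     ] tin [0.6840813  0.33624328 0.05      ]
purple corner [0.42359412 0.25602973 0.045     ]
```

```bash
python3 -m crank '[40,-18,-4,0,0,-7,0, 80,-36,-8,0,0,-14,0, 118,-54,-12,0,0,-21,0, 156,-72,-16,0,0,-28,0, 180,-85,-20,0,0,-34,0]'
python3 - <<'E'
from h import *
delta([.46,-.20,.27]); print(robot.get_obs()['q'].round(2),robot.get_obs()['position'].round(3))
E
```

```text
time: 0.57
position: [0.3761, -0.4258, 0.2673]
tool_rot: [0.878, 0.478, 0.0, -0.001]
ft_force: [0.4, -0.3, -0.6]
grip_width: 0.0873
grip_force: 0.0
shift [235.2 -52.2  -2.3] toolY yaw -32.9
[-1.04  0.43  1.55  0.    1.16 -0.47] [ 0.376 -0.426  0.267]
```

```bash
python3 -m crank '[40,-9,0,0,0,-6,0, 80,-18,0,0,0,-11,0, 120,-27,0,0,0,-16,0, 160,-36,0,0,0,-20,0, 200,-45,0,0,0,-22,0]'
python3 - <<'E'
from h import *
delta([.47,.15,.27]);print(robot.get_obs()['q'].round(2),robot.get_obs()['position'].round(3))
E
```

```text
time: 0.98
position: [0.447, -0.2345, 0.2674]
tool_rot: [0.772, 0.635, 0.0, -0.0]
ft_force: [0.1, -0.5, 0.6]
grip_width: 0.0871
grip_force: 0.0
shift [381.7 -51.5  -2.5] toolY yaw -11.1
[-0.7   0.34  1.71  0.    1.1  -0.51] [ 0.447 -0.235  0.267]
```

```bash
python3 -m crank '[40,-5,0,0,0,0,0, 80,-10,0,0,0,0,0, 120,-15,0,0,0,0,0, 160,-20,0,0,0,0,0, 200,-26,0,0,0,0,0]' >/dev/null
python3 -m crank '[40,-5,0,0,0,0,0, 80,-10,0,0,0,0,0, 120,-15,0,0,0,0,0, 160,-20,0,0,0,0,0, 195,-24,0,0,0,0,0]'
python3 - <<'E'
from h import *
delta([.521,.383,.2]);print(robot.get_obs()['q'].round(2),robot.get_obs()['position'].round(3))
E
```

```text
time: 1.82
position: [0.4744, 0.1631, 0.2675]
tool_rot: [0.773, 0.635, 0.0, -0.0]
ft_force: [0.4, -1.5, 0.1]
grip_width: 0.0872
grip_force: 0.0
shift [224.7   3.   67.6] toolY yaw -11.2
[0.11 0.34 1.71 0.   1.09 0.3 ] [0.474 0.163 0.268]
```

```bash
python3 -m crank '[38,0,5,0,0,0,0, 76,0,12,0,0,0,0, 114,1,22,0,0,0,0, 150,2,35,0,0,0,0, 180,3,48,0,0,0,0]' >/dev/null
python3 -m crank '[30,0,10,0,0,0,0, 43,0,19,0,0,0,0, 43,0,19,0,0,0,0, 43,0,19,0,0,0,0, 43,0,19,0,0,0,0]'
python3 - <<'E'
from h import *
snap('wrist','w0',s=1.25)
E
```

```text
time: 2.65
position: [0.5212, 0.3775, 0.2006]
tool_rot: [0.773, 0.634, -0.001, 0.0]
ft_force: [-0.1, -0.4, 0.1]
grip_width: 0.0871
grip_force: 0.0
```

View pics/w0.png

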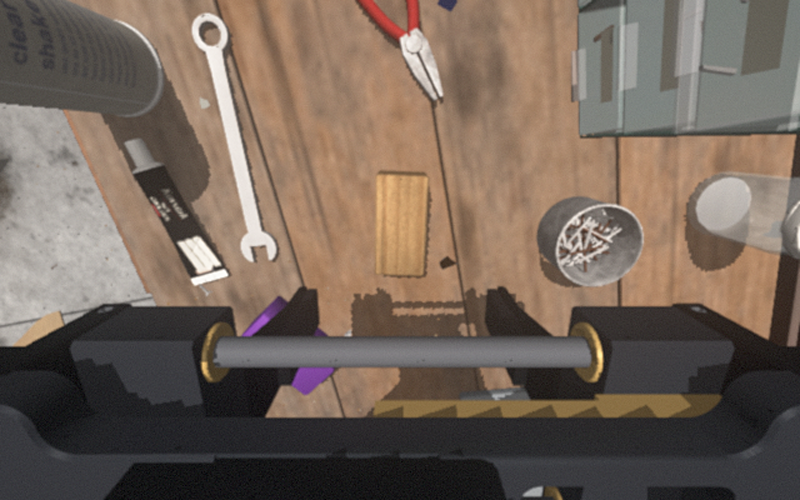

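Run:
```python
from h import *
im=cv2.imread('pics/w0.png')[150:300,340:470]
cv2.imwrite('pics/w0c.png',cv2.resize(im,None,fx=4,fy=4,interpolation=cv2.INTER_CUBIC))
for a in [(.521,.383),]:
    y=np.radians(79.); L=np.array([np.cos(y),np.sin(y)]); W=np.array([L[1],-L[0]])
    for z in(.045,0):
        for i,j in((1,-1),(1,1),(-1,1),(-1,-1)):
            p=np.r_[np.array(a)+i*.045*L+j*.0225*W,z]; print(((proj('w0',p)+.5)*1.25-.5).round(1))
```

```text
[372.3 181.4]
[425.8 181.1]
[424.3 280.3]
[375.3 280.6]
[376.1 176.2]
[422.7 175.9]
[421.6 263.6]
[378.5 263.9]
```

View pics/w0c.png

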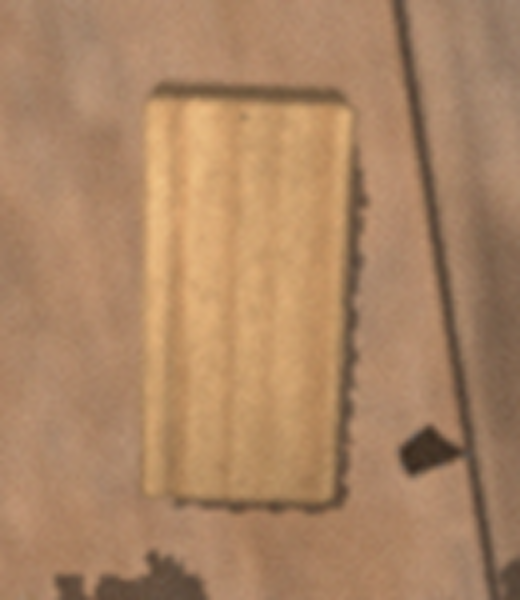

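Run:
```python
from h import *
c=np.array([ray('w0',(u+.5)/1.25-.5,(v+.5)/1.25-.5,.045) for u,v in[(376.5,174.3),(428,176.5),(423.8,275.3),(375.8,274)]])[:,:2]
m=c.mean(0); l=(c[0]+c[1]-c[2]-c[3])/2; w=(c[1]+c[2]-c[0]-c[3])/2
print(m,[np.degrees(np.arctan2(v[1],v[0])).round(1) for v in (l,w)],np.linalg.norm(l),np.linalg.norm(w))
delta([m[0],m[1],.034])
```

```text
[0.52337429 0.38789546] [np.float64(77.2), np.float64(-13.4)] 0.0891540293989907 0.043501199266869066
shift [ 10.8  -0.2 167.1] toolY yaw -11.3
```

```bash
python3 -m crank '[5,0,30,0,0,1,0, 10,0,65,0,0,2,0, 10.5,0,100,0,0,2,0, 10.5,0,130,0,0,2,0, 10.5,0,148,0,0,2,0]' 15
python3 -m crank '[0,0,10,0,0,0,0, 0,0,18,0,0,0,0, 0,0,19,0,0,0,60, 0,0,19,0,0,0,110, 0,0,19,0,0,0,160]' 15
python3 -m crank '[0,0,0,0,0,0,200, 0,0,0,0,0,0,220, 0,0,0,0,0,0,220, 0,0,0,0,0,0,220, 0,0,0,0,0,0,220]' 20
```

```text
time: 3.12
position: [0.5224, 0.3868, 0.0503]
tool_rot: [0.785, 0.62, -0.002, -0.0]
ft_force: [-0.9, 0.2, 0.3]
grip_width: 0.0866
grip_force: 0.0
time: 3.53
position: [0.5247, 0.3894, 0.0352]
tool_rot: [0.784, 0.621, 0.002, 0.0]
ft_force: [-0.3, 0.1, 0.4]
grip_width: 0.074
grip_force: 0.0
time: 3.95
position: [0.5234, 0.3892, 0.034]
tool_rot: [0.784, 0.621, 0.0, -0.0]
ft_force: [-0.7, 0.7, 2.9]
grip_width: 0.0454
grip_force: 20.0
```

```bash
python3 -m crank '[0,0,-20,0,0,0,220, 0,0,-55,0,0,0,220, 0,0,-95,0,0,0,220, 0,0,-135,0,0,0,220, 0,0,-175,0,0,0,220]'
python3 -m crank '[-10,0,-35,0,0,0,220, -40,0,-65,0,0,0,220, -80,0,-70,0,0,0,220, -120,0,-70,0,0,0,220, -155,0,-70,0,0,0,220]'
python3 - <<'E'
from h import *
delta([.55,-.02,.28])
E
```

```text
time: 4.37
position: [0.5229, 0.3887, 0.2097]
tool_rot: [0.784, 0.621, -0.001, -0.0]
ft_force: [1.1, -0.1, -1.6]
grip_width: 0.0451
grip_force: 20.0
time: 4.78
position: [0.487, 0.2365, 0.2795]
tool_rot: [0.784, 0.621, 0.0, 0.001]
ft_force: [0.7, -0.8, -1.3]
grip_width: 0.0451
grip_force: 20.0
shift [-235.3  120.    -0.4] toolY yaw -13.2
```

```bash
python3 -m crank '[-30,15,0,0,0,-2,220, -65,33,0,0,0,-4,220, -100,50,0,0,0,-6,220, -135,68,0,0,0,-6,220, -168,86,0,0,0,-6,220]' >/dev/null
python3 -m crank '[-35,18,0,0,0,0,220, -65,25,0,0,0,0,220, -65,25,0,0,0,0,220, -65,25,0,0,0,0,220, -65,25,0,0,0,0,220]'
python3 - <<'E'
from h import *
snap('wrist','w1',s=1.25)
E
```

```text
time: 5.62
position: [0.549, -0.0123, 0.2782]
tool_rot: [0.751, 0.661, -0.0, -0.001]
ft_force: [0.1, 0.8, -0.3]
grip_width: 0.0451
grip_force: 20.0
```

View pics/w1.png

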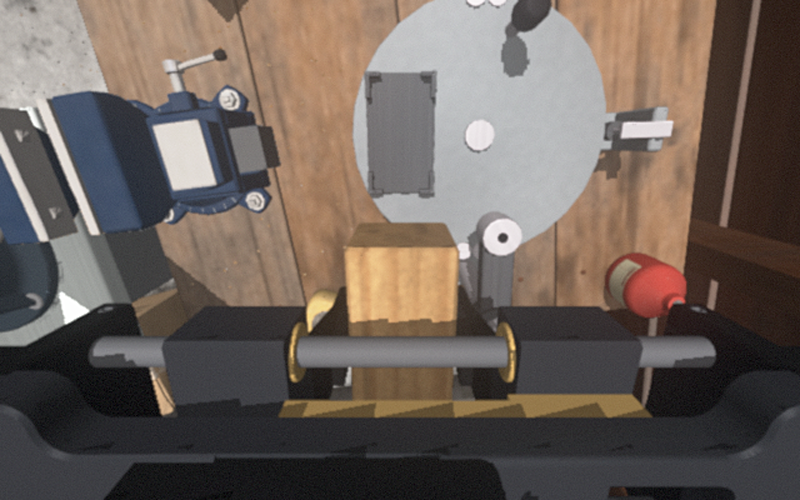

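The wrist view shows the nest from (366,71) to (436,195), the hub at (480,135), and the block held below at (402,270). I'll enlarge the nest.

Run:
```python
from h import *
im=cv2.imread('pics/w1.png')[60:210,350:500]
cv2.imwrite('pics/w1c.png',cv2.resize(im,None,fx=4,fy=4,interpolation=cv2.INTER_CUBIC))
```

```text
(no output)
```

View pics/w1c.png

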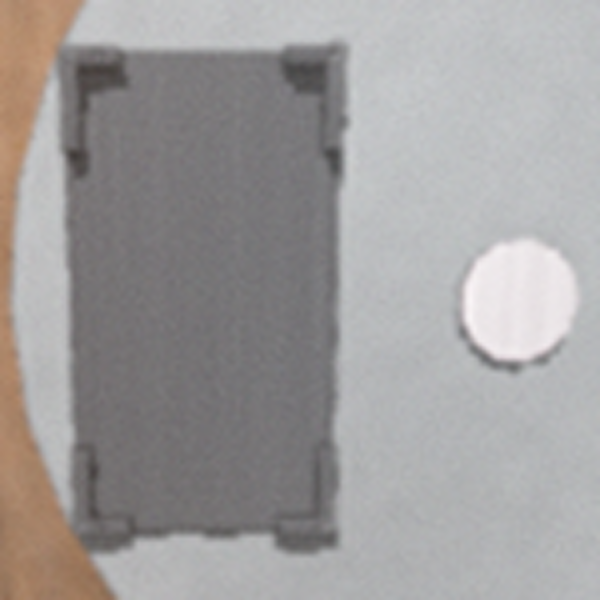

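Run:
```python
from h import *
f=lambda u,v,z: ray('w1',((u+.5)/4+350)/1.25-.5,((v+.5)/4+60)/1.25-.5,z)[:2]
def show(c):
    c=np.array(c); m=c.mean(0); l=(c[0]+c[1]-c[2]-c[3])/2; w=(c[1]+c[2]-c[0]-c[3])/2
    print(m.round(4),[np.degrees(np.arctan2(v[1],v[0])).round(1) for v in (l,w)],np.linalg.norm(l).round(4),np.linalg.norm(w).round(4))
show([f(*p,.079) for p in[(57,45),(348,43),(338,535),(73,537)]])
show([f(*p,.079) for p in[(57,45),(348,43),(338,525),(73,525)]])
show([f(*p,.070) for p in[(64,50),(340,48),(332,530),(75,532)]])
print('hub',f(520,300,.075)); o=robot.get_obs(); print(o['position']);delta([.557,.073,.11])
```

```text
[0.5598 0.0752] [np.float64(83.0), np.float64(-6.9)] 0.1084 0.0645
[0.56   0.0765] [np.float64(83.0), np.float64(-7.2)] 0.1058 0.0644
[0.5595 0.0755] [np.float64(82.8), np.float64(-6.9)] 0.1091 0.0635
hub [0.63354728 0.06625271]
[ 0.54891348 -0.0116328   0.27825483]
shift [ 84.9  -2.4 168.3] toolY yaw -7.2
```

```bash
python3 -m crank '[30,0,0,0,0,0,220, 65,0,10,0,0,0,220, 88,0,35,0,0,0,220, 88,0,70,0,0,0,220, 88,0,105,0,0,0,220]' >/dev/null
python3 -m crank '[0,0,25,0,0,0,220, 0,0,45,0,0,0,220, 0,0,48,0,0,0,220, 0,0,48,0,0,0,220, 0,0,48,0,0,0,220]'
python3 - <<'E'
from h import *
delta([.5597,.0765,.105])
E
```

```text
time: 6.5
position: [0.5613, 0.0755, 0.1264]
tool_rot: [0.75, 0.661, 0.001, 0.0]
ft_force: [0.8, 0.4, -1.7]
grip_width: 0.0451
grip_force: 20.0
shift [ 0.8 -1.7 21.4] toolY yaw -7.2
```

```bash
python3 -m crank '[0.5,-1,6,0,0,0,220, 0.7,-1.2,12,0,0,0,220, 0.7,-1.2,17,0,0,0,220, 0.7,-1.2,21,0,0,0,220, 0.7,-1.2,21,0,0,0,220]'
python3 - <<'E'
from h import *
snap('side','s1',crop=(250,140,390,250),s=5)
E
```

```text
time: 6.92
position: [0.5596, 0.0753, 0.1042]
tool_rot: [0.751, 0.661, -0.0, -0.0]
ft_force: [0.6, -0.2, -1.2]
grip_width: 0.0453
grip_force: 20.0
```

View pics/s1.png

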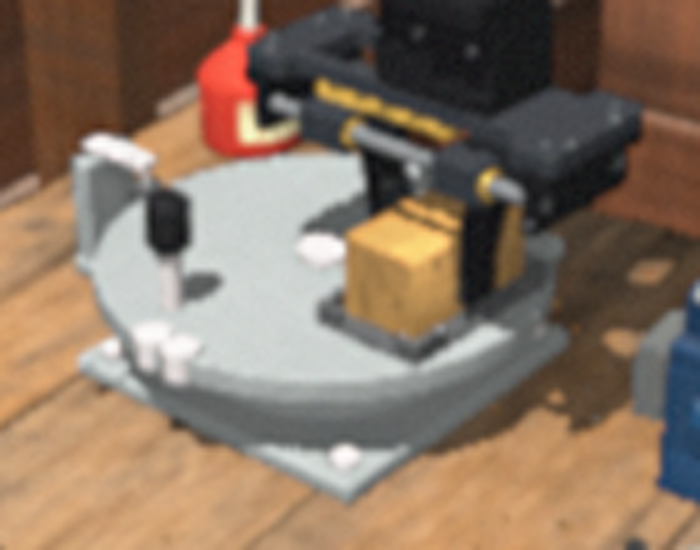

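The side view shows the block seated inside the corner stops, with its base at about (400,325). I'll release it.

```bash
python3 -m crank '[0,0,0.5,0,0,0,110, 0,0,0.5,0,0,0,90, 0,0,0.5,0,0,0,70, 0,0,0.5,0,0,0,60, 0,0,0.5,0,0,0,60]'
python3 -m crank '[0,0,-10,0,0,0,60, 0,0,-30,0,0,0,60, 0,0,-60,0,0,0,60, 0,0,-100,0,0,0,60, 0,0,-140,0,0,0,60]'
python3 - <<'E'
from h import *
snap('top','t2',crop=(290,125,410,245),s=5)
E
```

```text
time: 7.38
position: [0.5598, 0.0754, 0.1042]
tool_rot: [0.75, 0.661, 0.0, 0.0]
ft_force: [-0.2, 0.2, 0.4]
grip_width: 0.0643
grip_force: 0.0
time: 7.8
position: [0.5588, 0.0755, 0.2456]
tool_rot: [0.75, 0.661, -0.001, -0.001]
ft_force: [1.1, -0.1, 0.9]
grip_width: 0.0666
grip_force: 0.0
```

View pics/t2.png

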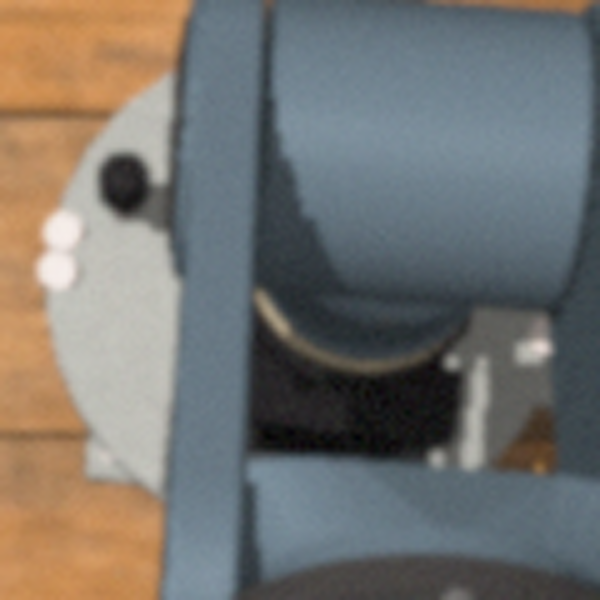

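```bash
python3 -m crank '[25,27,0,0,0,4,0, 50,54,0,0,0,8,0, 75,80,0,0,0,12,0, 90,97.5,0,0,0,14,0, 90,97.5,20,0,0,14,0]' >/dev/null
python3 -m crank '[0,0,20,0,0,0,0, 0,0,20,0,0,0,0, 0,0,20,0,0,0,0, 0,0,20,0,0,0,0, 0,0,20,0,0,0,0]'
python3 - <<'E'
from h import *
delta([.667,.1525,.119])
snap('wrist','w2',s=1.25)
E
```

```text
time: 8.68
position: [0.6686, 0.1522, 0.2059]
tool_rot: [0.826, 0.564, 0.001, 0.001]
ft_force: [0.1, -0.7, -0.4]
grip_width: 0.0871
grip_force: 0.0
shift [-0.4 -1.8 86.9] toolY yaw -21.3
```

View pics/w2.png

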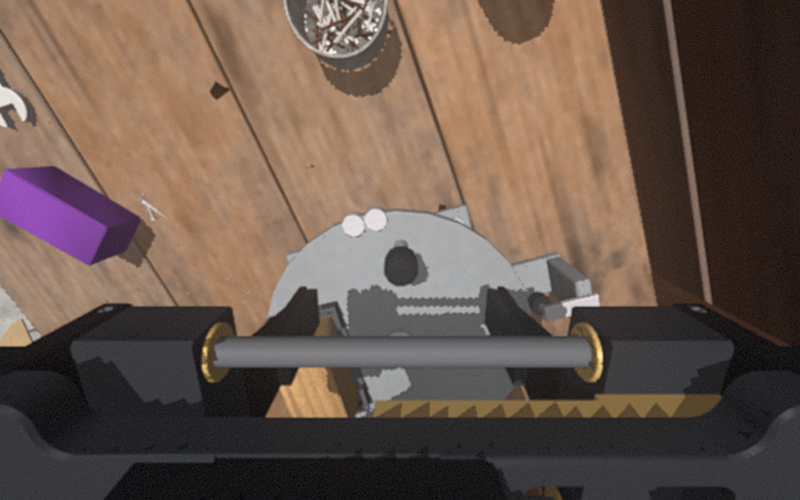

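The knob is centred between the fingers at (401,265), and the block lies in the nest at (315,380). I'll compute the knob's exact position.

Run:
```python
from h import *
p=ray('w2',401.5/1.25-.5,265.5/1.25-.5,.129); print(p); delta([p[0],p[1],.119])
```

```text
[0.6705443 0.1563698 0.129    ]
shift [ 4.5  0.1 87. ] toolY yaw -21.3
```

```bash
python3 -m crank '[1,0,20,0,0,0,0, 2,0,45,0,0,0,0, 2,0,68,0,0,0,0, 2,0,82,0,0,0,0, 2,0,86,0,0,0,0]' 30
python3 -m crank '[0,0,1,0,0,0,60, 0,0,1,0,0,0,120, 0,0,1,0,0,0,160, 0,0,1,0,0,0,200, 0,0,1,0,0,0,230]' 30
python3 -m crank '[0,0,0,0,0,0,240, 0,0,0,0,0,0,240, 0,0,0,0,0,0,240, 0,0,0,0,0,0,240, 0,0,0,0,0,0,240]' 30
```

```text
time: 9.15
position: [0.6671, 0.1539, 0.1162]
tool_rot: [0.826, 0.564, -0.002, -0.001]
ft_force: [0.4, -0.2, 0.8]
grip_width: 0.0869
grip_force: 0.0
time: 9.57
position: [0.6693, 0.1543, 0.1185]
tool_rot: [0.825, 0.564, 0.001, 0.001]
ft_force: [-0.3, -0.3, -0.5]
grip_width: 0.0618
grip_force: 0.0
time: 9.98
position: [0.6685, 0.1543, 0.117]
tool_rot: [0.825, 0.564, -0.0, -0.0]
ft_force: [0.2, 0.1, 0.8]
grip_width: 0.0284
grip_force: 0.0
```

```bash
python3 -m crank '[0,0,0,0,0,0,245, 0,0,0,0,0,0,245, 0,0,0,0,0,0,245, 0,0,0,0,0,0,245, 0,0,0,0,0,0,245]' 35
python3 -m crank '[-0.3,-6.5,0,0,0,-4,245, -1.1,-14.5,0,0,0,-9,245, -2.8,-22.5,0,0,0,-14,245, -5.1,-30,0,0,0,-19,245, -8,-37.5,0,0,0,-24,245]' 35
```

```text
time: 10.4
position: [0.6685, 0.1542, 0.117]
tool_rot: [0.825, 0.564, 0.0, 0.0]
ft_force: [0.6, 0.7, -0.5]
grip_width: 0.0225
grip_force: 35.0
time: 10.82
position: [0.6299, 0.1611, 0.117]
tool_rot: [0.689, 0.725, 0.0, -0.001]
ft_force: [-0.7, 1.1, -0.9]
grip_width: 0.0224
grip_force: 35.0
```

```bash
python3 -m crank '[-0.5,-9.5,0,0,0,-6,245, -2,-19,0,0,0,-12,245, -4.5,-28.4,0,0,0,-18,245, -8,-37.4,0,0,0,-24,245, -12.3,-46,0,0,0,-30,245]' 35
python3 - <<'E'
from h import *
o=robot.get_obs(); M=T(o); print('xyaw',np.degrees(np.arctan2(M[1,0],M[0,0])),'angle',np.degrees(np.arctan2(o['position'][1]-.066,o['position'][0]-.634)),np.hypot(o['position'][1]-.066,o['position'][0]-.634))
E
```

```text
time: 11.23
position: [0.5829, 0.147, 0.117]
tool_rot: [0.477, 0.879, -0.0, -0.002]
ft_force: [-3.3, 1.5, 2.7]
grip_width: 0.0226
grip_force: 35.0
xyaw 122.95871057458349 angle 122.25979614845448 0.09581670104328234
```

```bash
python3 -m crank '[-0.3,-8,0,0,0,-5,245, -1.4,-16,0,0,0,-10,245, -3.1,-24,0,0,0,-15,245, -5.5,-31.5,0,0,0,-20,245, -8,-37.5,0,0,0,-24,245]' 40
python3 -m crank '[-0.1,-3.5,0,0,0,-2,245, -0.3,-6.5,0,0,0,-4,245, -0.7,-10,0,0,0,-6,245, -1,-13,0,0,0,-8,245, -1,-13,0,0,0,-8,245]' 40
python3 - <<'E'
from h import *
o=robot.get_obs(); M=T(o); print('xyaw',np.degrees(np.arctan2(M[1,0],M[0,0])),'angle',np.degrees(np.arctan2(o['position'][1]-.066,o['position'][0]-.634)),np.hypot(o['position'][1]-.066,o['position'][0]-.634))
E
```

```text
time: 11.65
position: [0.554, 0.1196, 0.1169]
tool_rot: [0.285, 0.959, -0.0, -0.004]
ft_force: [-6.4, 2.8, 5.3]
grip_width: 0.0222
grip_force: 40.0
time: 12.07
position: [0.5474, 0.1084, 0.1169]
tool_rot: [0.219, 0.976, -0.0, -0.005]
ft_force: [-7.0, 2.1, 5.4]
grip_width: 0.0221
grip_force: 39.6
xyaw 154.68529388328545 angle 153.9230947720364 0.09646195933862382
```

```bash
python3 -m crank '[0.3,-1.6,0,0,0,-1,245, 0.6,-3.2,0,0,0,-2,245, 1,-5,0,0,0,-3,245, 1,-5,0,0,0,-3,245, 1,-5,0,0,0,-3,245]' 40
python3 -m crank '[0,-1.6,0,0,0,-1,245, 0,-3.2,0,0,0,-2,245, 0,-3.2,0,0,0,-2,245, 0,-3.2,0,0,0,-2,245, 0,-3.2,0,0,0,-2,245]' 40
python3 - <<'E'
from h import *
o=robot.get_obs(); M=T(o); print('xyaw',np.degrees(np.arctan2(M[1,0],M[0,0])),'toolF',M[:3,:3].T@o['ft_force'])
E
```

```text
time: 12.48
position: [0.5449, 0.1033, 0.1169]
tool_rot: [0.193, 0.981, -0.001, -0.004]
ft_force: [-6.5, -0.7, 4.5]
grip_width: 0.0225
grip_force: 39.8
time: 12.9
position: [0.5434, 0.0997, 0.1169]
tool_rot: [0.176, 0.984, -0.001, -0.004]
ft_force: [-6.5, -2.9, 5.2]
grip_width: 0.0222
grip_force: 39.9
xyaw 159.76138904177552 toolF [ 5.15868267 -5.04719466 -5.12560855]
```

```bash
python3 -m crank '[0,-1.6,0,0,0,-1,245, 0,-3.2,0,0,0,-2,245, 0,-3.2,0,0,0,-2,245, 0,-3.2,0,0,0,-2,245, 0,-3.2,0,0,0,-2,245]' 40
python3 - <<'E'
from h import *
o=robot.get_obs(); M=T(o); print('xyaw',np.degrees(np.arctan2(M[1,0],M[0,0])),'toolF',M[:3,:3].T@o['ft_force'],o['moment'],o['position'])
E
```

```text
time: 13.32
position: [0.5429, 0.0982, 0.1169]
tool_rot: [0.16, 0.987, 0.0, -0.004]
ft_force: [-4.9, 1.9, 5.0]
grip_width: 0.0219
grip_force: 39.6
xyaw 161.62238690852533 toolF [ 5.2256617   0.22351633 -4.9619108 ] [ 0.35803482  0.6479155  -0.33415728] [0.54291334 0.09822812 0.11692451]
```

```bash
python3 -m crank '[0,0,0,0,0,0,200, 0,0,0,0,0,0,150, 0,0,0,0,0,0,100, 0,0,0,0,0,0,50, 0,0,0,0,0,0,0]' 20
python3 -m crank '[0,0,0,0,0,0,0, 0,0,0,0,0,0,0, 0,0,-20,0,0,0,0, 0,0,-60,0,0,0,0, 0,0,-100,0,0,0,0]' 20
python3 - <<'E'
from h import *
o=robot.get_obs();print(o['position'],o['q'].round(2))
snap('wrist','w3')
im=cv2.imread('pics/w3.png'); g=im.max(2)
# knob prediction at last TCP, and dark blob near it
u,v=proj('w3',[.5429,.0982,.129]); print(u,v)
m=(g<60).astype(np.uint8); n,l,s,c=cv2.connectedComponentsWithStats(m)
for i in range(1,n):
    if 150<s[i,4]<3000: print(s[i],c[i].round(1),ray('w3',*c[i],.129).round(4))
E
```

```text
time: 13.73
position: [0.5471, 0.0973, 0.1172]
tool_rot: [0.159, 0.987, 0.0, 0.001]
ft_force: [0.4, 0.1, 0.7]
grip_width: 0.0422
grip_force: 0.0
time: 14.15
position: [0.5452, 0.0973, 0.2167]
tool_rot: [0.159, 0.987, -0.0, -0.002]
ft_force: [0.9, -0.2, -0.2]
grip_width: 0.0747
grip_force: 0.0
[0.54522461 0.0973224  0.21665042] [-0.03  0.47  1.64 -0.    1.03 -1.28]
320.41970419133963 208.27947059736888
[  0  15  33  58 503] [12.8 47.9] [ 0.3537 -0.0771  0.129 ]
[ 32  73  33  55 212] [46.5 99.7] [ 0.3922 -0.0748  0.129 ]
[ 90 155  27  16 311] [102.2 162.3] [ 0.4484 -0.0599  0.129 ]
[ 214  229   56   41 1302] [243.8 253.3] [0.5622 0.0181 0.129 ]
[380 234  49  36 725] [400.  257.7] [0.6113 0.1524 0.129 ]
[430 389  19  11 181] [439.6 393.6] [0.7872 0.1544 0.129 ]
[ 488  388  101   12 1068] [538.1 394.1] [0.8215 0.2565 0.129 ]
```

```bash
python3 -m crank '[0,0,-30,0,0,0,0, 0,30,-50,0,0,0,0, 0,70,-50,0,0,0,0, 0,110,-50,0,0,0,0, 0,150,-50,0,0,0,0]' >/dev/null
python3 -m crank '[0,40,0,0,0,0,0, 0,80,0,0,0,0,0, 0,120,0,0,0,0,0, 0,150,0,0,0,0,0, 0,150,0,0,0,0,0]'
python3 - <<'E'
from h import *
im=cv2.imread('pics/w3.png'); w=im[180:235,290:350]; m=(w.max(2)<90); ys,xs=np.nonzero(m); 
if len(xs): print('knob w3',len(xs),ray('w3',xs.mean()+290,ys.mean()+180,.129))
snap('top','t3'); im=cv2.imread('pics/t3.png')
a=cv2.imread('pics/t1.png'); 
w=im[125:285,180:440]; hsv=cv2.cvtColor(w,cv2.COLOR_BGR2HSV)
# knob: dark blob on disc
n,l,s,c=cv2.connectedComponentsWithStats((w.max(2)<60).astype(np.uint8))
for i in range(1,n):
    if 40<s[i,4]<2000: q=c[i]+[180,125]; print('dark',s[i],ray('t3',*q,.129).round(4))
# tan block within disc region
m=(hsv[...,1]>90)
m[:, :120]=0; m[:,222:]=0; m[:8]=0; m[110:]=0
n,l,s,c=cv2.connectedComponentsWithStats(m.astype(np.uint8))
for i in range(1,n):
    if s[i,4]>30: q=c[i]+[180,125]; print('tan',s[i],ray('t3',*q,.115).round(4))
n,l,s,c=cv2.connectedComponentsWithStats((w.min(2)>185).astype(np.uint8))
for i in range(1,n):
    if s[i,4]>15: q=c[i]+[180,125]; print('white',s[i],ray('t3',*q,.075).round(4))
E
```

```text
time: 15.03
position: [0.641, 0.3885, 0.2658]
tool_rot: [0.156, 0.988, 0.002, 0.001]
ft_force: [0.9, -0.1, 0.3]
grip_width: 0.0868
grip_force: 0.0
knob w3 634 [0.54298895 0.09898061 0.129     ]
dark [153  85  10  10  75] [0.5433 0.099  0.129 ]
dark [ 21 144  12  16  98] [0.4052 0.376  0.129 ]
tan [120   8  39  37 472] [0.7099 0.1622 0.115 ]
tan [184   8  38  37 487] [ 0.7127 -0.0212  0.115 ]
tan [191  35  27  43 750] [ 0.6191 -0.0021  0.115 ]
tan [120  70  40  40 507] [0.5238 0.1563 0.115 ]
tan [174  83  48  27 472] [ 0.5228 -0.0145  0.115 ]
white [ 139    1   74  103 1774] [0.6536 0.053  0.075 ]
white [173   0   7   3  21] [0.7664 0.0537 0.075 ]
white [197  17  17  18 107] [ 0.7008 -0.0135  0.075 ]
white [245  38   3   8  22] [ 0.6689 -0.1105  0.075 ]
white [203  44  14  13 132] [ 0.6476 -0.0238  0.075 ]
white [243  48  10  10  77] [ 0.6426 -0.114   0.075 ]
white [129  55  30  37 603] [0.5906 0.1292 0.075 ]
white [226  73  14   9 105] [ 0.5844 -0.0773  0.075 ]
white [155 154  24   6 139] [0.4003 0.0766 0.075 ]
```

Run:
```python
from rig import robot
print(robot.hand_in())
```

```text
the job is handed in; nothing more can be done
None
```

I laid the block in the nest, turned the table until the pull of the detent on the knob fell to zero, moved the arm clear and handed the job in. No result came back, and I had no clear final view of the block and nest under the guide: I judged the notch from that force reading and the knob's position (nest within about 1° of my estimate of the drill guide's direction).

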